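# Load two vials from the gravity track into the reader

### The job

The reader needs its next two samples. Take the end vial off the sloped track and lay it squarely and centred in one cradle of the reader's sled, let the next vial roll down to the stop and lay that one likewise in the other cradle, then push the loaded sled fully home. Do not drop the vials, keep the rest of the line on the track with the third vial rolled up against the stop, and leave the things standing around alone.

Things in the scene. Friction and masses are not known exactly. Their poses are not given: they have to be found in the camera images.
- track: fixed gravity track: two steel rods on a grey foot 230 x 90 mm; four vials lie across it in a touching line. Origin on the bench straight below the end vial's centre; +x uphill (slope 12 degrees), y across the track (along the vials), z up. The end stop at -x is 34 mm wide and reaches 4 mm above the vial's axis. Rods lie under the vials, within 20 mm of the centre line.
- track_seat (a point): where the centre of the vial resting against the stop lies, 75 mm above the bench; axes as the track's. Vials farther up are 40 mm apart along the slope. Low side guides (outer faces 76 mm apart, tops 4 mm below the vials' axes) start 31 mm uphill of this point: both ends of the end vial are free to grip.
- vial1_mid (a point): capped glass sample vial, a plain cylinder 60 mm long, 40 mm in diameter (110 g, mass varies), lying on its side; the point is its centre, its y axis runs along the cylinder (white cap, also 40 mm, on the +y end). At the start it is the end vial, against the stop.
- vial2_mid (a point): capped glass sample vial, a plain cylinder 60 mm long, 40 mm in diameter (110 g, mass varies), lying on its side; the point is its centre, its y axis runs along the cylinder (white cap, also 40 mm, on the +y end). At the start second in the line; rolls to the stop when the first is gone.
- vial3_mid (a point): capped glass sample vial, a plain cylinder 60 mm long, 40 mm in diameter (110 g, mass varies), lying on its side; the point is its centre, its y axis runs along the cylinder (white cap, also 40 mm, on the +y end). At the start third in the line.
- vial4_mid (a point): capped glass sample vial, a plain cylinder 60 mm long, 40 mm in diameter (110 g, mass varies), lying on its side; the point is its centre, its y axis runs along the cylinder (white cap, also 40 mm, on the +y end). At the start fourth in the line, uppermost.
- reader: fixed white reader: a grey foot plate 270 x 130 mm, 20 mm high, and at its +x end a housing 130 x 160 mm, 125 mm high, whose front face is at x = 145 mm in this frame. Origin on the bench; the sled runs along x, centred on y = 0.
- sled (a joint): how far the sled is pulled out of home, m: 0 = fully home, at most 0.09. It grows as the sled moves to the reader's -x; friction about 3 N, no spring, so it stays where it is left.
- cradle_near (a point): centre of a vial lying properly in the cradle nearer the tab, 78 mm above the bench; moves with the sled; axes as the reader's: the vial lies along y. A cradle is two pairs of black 45 degree V supports, within 19 mm of y = 0, tops 4 mm below the vial's axis. The sled plate is 54 mm wide, its top 28 mm below this point: the vial overhangs it by 3 mm at each end.
- cradle_far (a point): the same for the other cradle, 60 mm farther to the reader's +x.
- sled_tab (a point): centre of the white upright push tab at the sled's -x end: 8 mm thick (x), 46 mm wide (y), 45 mm high, its top 94 mm above the bench; 55 mm to -x of cradle_near. Pushing it to the reader's +x sends the sled home.
- beaker: bystander: open glass beaker, 68 mm across, 70 mm high; origin at the centre of its underside
- bottle: bystander: white bottle, 60 mm across, 150 mm high; origin at the centre of its underside
- cuvette_box: bystander: closed cardboard box 120 x 90 x 40 mm; origin at the centre of its underside
There are look-alikes about, which are no part of the job. What is shaped like the part that bears vial2_mid but brown or red is not meant.

How it is judged:
By the outcome, as a careful person would: the job done as asked, in the order asked, and still so for the second after the job is handed in, with the robot touching nothing.
It also fails if it takes over 67 s, if anything falls off the work surface, if the arm or the gripper's body presses on something with over 40 N, if the wrist force passes 120 N, or if a joint passes its speed limit or range.

### The arm

A 6-joint arm with a two-finger parallel gripper is mounted at the origin on the work surface. World frame = base frame: x ahead of the robot, y to its left, z up, the work surface at z = 0. Lengths are in mm, angles in rad, forces in N, time in s.
With the tool pointing down it reaches from about 400 to 825 mm from the base axis. Payload 7 kg.
Tool frame: the origin (TCP) lies midway between the tips of the shut fingers; the grasp point (between the pads) lies 19 mm behind it; z points along the fingers, y is the line along which they close (so a half turn about z gives the same grasp; the last joint's range is limited). The gripper opens to 85 mm and grips with 20 to 120 N. Pads are 22 mm wide; open, the fingers measure 114 mm over their backs; the gripper's body (76 mm by 85 mm) begins 54 mm behind the grasp point. The pads swing forward as they close: fully open they stand 13 mm farther back than shut.
Start: joints at [1.532, 0.359, 0.012, 0, -1.224, -0.288], TCP at [216.693, 639.249, 231.302] pointing down, gripper open.
Joint ranges: [-3.07, 3.07], [-1.43, 2.12], [-1.02, 1.25], [-3.03, 1.67], [-3.05, -0], [-3.03, 3.03]. Speed limits (rad/s): [2.39, 2.39, 3.01, 3.14, 3.14, 3.14].

### API

Orientations are given as a rotation vector (axis times angle).
In Python, from bench import * gives the robot as it stands. The module is installed in compiled form; this text tells all that it offers.
- The arm moves only by the shell command python3 -m jog 'ROWS' [FORCE]. ROWS is JSON, a list of rows, each a list of 7 numbers: the turn, a rotation vector about the world's x, y, z each as a share of 0.15 rad, from -1 to 1, then the shift along the world's x, y, z each as a share of 5 cm, from -1 to 1, then the gripper's target within -1 to 1 (fully open at 1, half-way at 0, shut at -1). A call has 1 to 8 rows; each row shifts and turns the commanded pose from where the row before left it; what a row does not reach is not made up. A row lasts 1/10 s, in which the tool goes at most 50 mm and 8.59 degrees, less where a joint would pass 70% of its speed; a pose out of reach is approached as far as the arm can. A call with a number of a shift or a turn outside -1 to 1 is refused whole. A call with a gripper value outside its range is refused whole. The fingers move at their own pace and stop on an object; FORCE is the grip in N (left out, the last holds). Time passes only in rows, so rows that do not move let the fingers close. It gives the time, the measured TCP pose, the force, the opening and the grip force at its end, in the units of the state.
- get_state(): the state, without advancing time (a new reading comes with each control period).
- snapshot(name): name is "scene" or "top" or "wrist"; returns the picture (400x640x3 uint8, red, green, blue); there is no depth.
- camera_model(name): a dict with "intrinsics" (3x3 intrinsics, pixels), "R" (3x3) and "t" (3): a world point X has camera coordinates R X + t; the wrist camera has in their place "hand_eye" (4x4, takes a point from camera to tool coordinates, whose origin is the TCP and whose axes are the flange's). Camera axes: x right, y down, z forward; pixel columns grow to the right and rows downward; lengths in mm; the calibration is good to about 2 mm. A picture is of the moment at which its call begins: read the wrist's pose just before it. camera_model takes no time and is no camera call.
- finish_job(): hands the job in; it is judged then, once.
Trained networks look in the newest picture that a camera, given by its name, has taken for a name from the list of things; names that differ only in an ending like _2 or _b are one class to them, and where a whole thing is asked for, a point or a joint stands for the part that bears it (a point fixed in the world has none). Each returns a list of dicts, best first, with "confidence" (0 to 1); they miss things now and then, are a little off and sometimes report something else, mostly with a low value. They report only what shows in the picture. A call takes as long as a camera call. They do not tell look-alikes from the thing itself.
- search_frame(camera, target): "point" ([x, y, z] in mm, in world coordinates, good to about 4 mm: the middle of the surface that is visible of it).
- masks_of(camera, target): "pixels" (400x640 bool, what is visible of it).
The state is a dict: "time": time; "joint_positions": joint angles; "qd": joint speeds; "joint_torque": joint torques, N m; "eef_pos": TCP position; "tcp_rot": TCP orientation; "wrist_force": force on the tool from outside, world axes, zero at the start; "torque": the same for the moment, N m; "grip_width": opening from 0.0 (shut) to 1.0 (fully open); "grip_force": force on a finger pad.
Only numpy, scipy, OpenCV 4.12 (cv2) and the standard library are available. Lean on these libraries where they do the work, as an engineer would, in place of code of your own. Each camera call takes 0.05 s, during which the arm holds its last target. There are 200 camera calls.

## Working session

There is one attempt and no reset: what is moved stays moved. The work goes in short steps, Python scripts to look and compute and a shell command to move; the robot and the scene stay as the last step left them, time stands still between calls to the robot, and variables do not carry over. Pictures are saved under pics/ and viewed, at most 10 in all, crops included, and the job is handed in when it is done.

```bash
mkdir -p pics
python3 - <<'E'
from bench import *
import cv2,numpy as np
for n in("scene","top"):
    im=snapshot(n); cv2.imwrite(f"pics/{n}0.png",im[:,:,::-1])
    for t in ("vial1_mid","track","reader","sled","sled_tab","beaker","bottle","cuvette_box"):
        try:
            print(n,t,[(np.round(d["point"]).tolist(),round(d["confidence"],2)) for d in search_frame(n,t)])
        except Exception as e: print(t,e)
s=get_state();print(s)
for n in("scene","top","wrist"):print(camera_model(n))
E
```

```text
scene vial1_mid [([613.0, 187.0, 95.0], 0.5)]
scene track [([762.0, 176.0, 23.0], 0.81)]
scene reader [([779.0, -227.0, 94.0], 0.93)]
scene sled [([572.0, -248.0, 50.0], 0.62)]
scene sled_tab [([573.0, -249.0, 45.0], 0.66)]
scene beaker [([450.0, -17.0, 44.0], 0.94)]
scene bottle [([507.0, 481.0, 80.0], 0.66)]
scene cuvette_box [([628.0, 2.0, 41.0], 0.76), ([615.0, 188.0, 96.0], 0.68)]
top vial1_mid [([606.0, 199.0, 87.0], 0.81)]
top track [([706.0, 190.0, 73.0], 0.8)]
top reader [([682.0, -220.0, 49.0], 0.81)]
top sled [([571.0, -246.0, 50.0], 0.59)]
top sled_tab [([571.0, -239.0, 52.0], 0.92)]
top beaker [([440.0, -11.0, 11.0], 0.71), ([680.0, -220.0, 50.0], 0.15)]
top bottle [([487.0, 484.0, 100.0], 0.79)]
top cuvette_box [([605.0, 12.0, 41.0], 0.91)]
{'time': 0.9, 'joint_positions': array([ 1.53213163e+00,  3.58558371e-01,  1.19136946e-02,  1.72202427e-05,
       -1.22409564e+00, -2.88133076e-01]), 'qd': array([-0.00030831, -0.00188046, -0.00064823,  0.00020662,  0.0011609 ,
       -0.00018198]), 'joint_torque': array([ 2.72085374e-03, -5.82954955e+01,  2.93666875e+01,  6.9415243
[... 940 characters left out ...]
8295,  0.002821  ],
       [-0.97526096, -0.04666358, -0.21607537],
       [ 0.21596564,  0.00744081, -0.97637261]]), 't': array([ 114.86353483,  607.15363945, 1332.3591086 ])}
{'intrinsics': array([[321.9040961 ,   0.        , 313.32851683],
       [  0.        , 321.9040961 , 195.85271756],
       [  0.        ,   0.        ,   1.        ]]), 'hand_eye': array([[-1.03520438e-04, -9.51913013e-01, -3.06368413e-01,
         7.86866632e+01],
       [ 9.99999960e-01, -1.79441135e-04,  2.19643785e-04,
         4.30453779e-01],
       [-2.64056873e-04, -3.06368378e-01,  9.51912994e-01,
        -1.43100831e+02],
       [ 0.00000000e+00,  0.00000000e+00,  0.00000000e+00,
         1.00000000e+00]])}
```

View pics/top0.png

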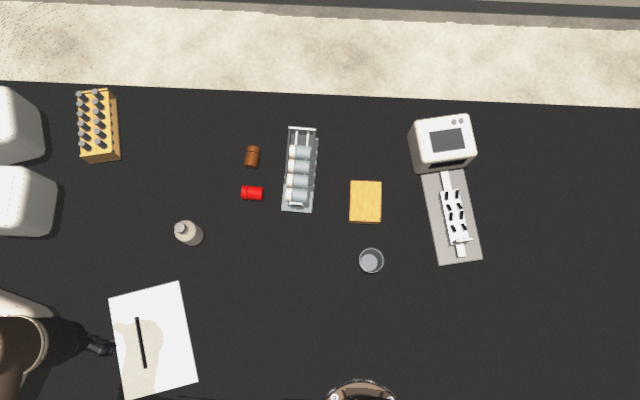

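View pics/scene0.png

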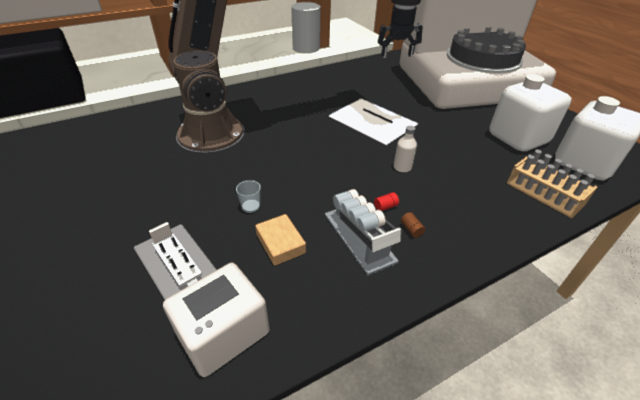

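The top view shows the vial line at about (300,152)-(297,196), red look-alike at (252,193), brown one at (252,156), reader at (443,145) with sled at (455,215). Candidates for vial1 are the lowest vial at (297,196), the other end at (300,152), and the red and brown ones, which the description excludes. I still need to check which end has the stop.

Run:
```python
import cv2,numpy as np
a=cv2.imread("pics/top0.png")[115:220,235:340]; b=cv2.imread("pics/scene0.png")[175:280,310:440]
c=cv2.imread("pics/top0.png")[160:270,410:490]
f=lambda i,s:cv2.resize(i,None,fx=s,fy=s,interpolation=cv2.INTER_CUBIC)
A,B,C=f(a,2.8),f(b,2.8),f(c,2.6)
o=np.zeros((300,800,3),np.uint8);x=0
for i in(A,B):o[:i.shape[0],x:x+i.shape[1]]=i[:300];x+=i.shape[1]
w=800-x;o[:286,x:800]=C[:, :w] if C.shape[1]>=w else cv2.resize(C,(w,286))
cv2.imwrite("pics/crop.png",o)
```

```text
(no output)
```

View pics/crop.png

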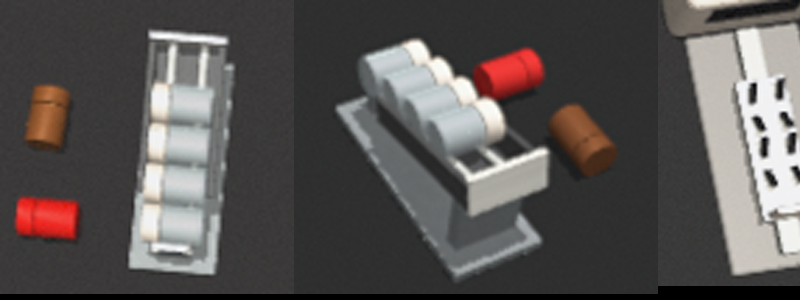

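The crop shows the white stop plate at top-image (296,204), at the robot-side end. Caps point to +y and uphill is world +x, so vial1 is the vial at (297,196). Red and brown are excluded. Next I move above the track for a wrist view.

```bash
python3 -m jog '[[0,0,0.25,0.6,-0.66,0,1],[0,0,0.25,0.6,-0.66,0,1],[0,0,0.25,0.6,-0.66,0,1],[0,0,0.25,0.6,-0.66,0,1],[0,0,0.25,0.6,-0.66,0,1],[0,0,0.25,0.6,-0.66,0,1],[0,0,0.25,0.6,-0.66,0,1],[0,0,0.25,0.6,-0.66,0,1]]' 40; python3 -m jog '[[0,0,0,0.6,-0.66,0,1],[0,0,0,0.6,-0.66,0,1],[0,0,0,0.6,-0.66,0,1],[0,0,0,0.6,-0.66,0,1],[0,0,0,0.6,-0.66,0,1],[0,0,0,0.2,-0.6,0,1],[0,0,0,0,0,0,1]]'
cat > h.py <<'E'
from bench import *
import cv2,numpy as np
from scipy.spatial.transform import Rotation as Ro
def cam(n):
    m=camera_model(n);K=m["intrinsics"]
    if n!="wrist": return K,m["R"],m["t"]
    s=get_state();T=np.eye(4);T[:3,:3]=Ro.from_rotvec(s["tcp_rot"]).as_matrix();T[:3,3]=s["eef_pos"]
    E=np.linalg.inv(T@m["hand_eye"]);return K,E[:3,:3],E[:3,3]
def back(c,uv,z):
    K,R,t=c;d=R.T@np.linalg.inv(K)@np.array([uv[0],uv[1],1.]);o=-R.T@t
    return o+d*(z-o[2])/d[2]
def proj(c,X):
    K,R,t=c;p=K@(R@np.array(X,float)+t);return p[:2]/p[2]
E
python3 - <<'E'
from h import *
s=get_state();R=Ro.from_rotvec(s["tcp_rot"]).as_matrix();print(s["time"],s["eef_pos"].round(1),"yaw",np.arctan2(R[1,0],R[0,0]).round(4),R[:,2].round(4))
c=cam("wrist");np.save("c1.npy",np.hstack([c[0],c[1],c[2][:,None]]))
cv2.imwrite("pics/w1.png",snapshot("wrist")[:,:,::-1])
for t in("vial1_mid",):
  for d in masks_of("wrist",t):
    p=d["pixels"].astype(np.uint8);print(t,d["confidence"],cv2.minAreaRect(cv2.findNonZero(p)))
E
```

```text
time: 1.7
eef_pos: [457.7, 373.8, 231.6]
tcp_rot: [-3.141, 0.039, -0.001]
wrist_force: [0.3, 0.4, 0.3]
grip_width: 1.0
grip_force: 0.0
time: 2.4
eef_pos: [617.9, 176.7, 230.9]
tcp_rot: [3.14, -0.048, -0.001]
wrist_force: [-0.1, 0.3, -0.4]
grip_width: 0.999
grip_force: 0.0
2.4 [617.9 176.7 230.9] yaw -0.0308 [-6.e-04 -8.e-04 -1.e+00]
vial1_mid 0.72 ((285.6455993652344, 189.09423828125), (65.46037292480469, 37.60392761230469), 1.301952600479126)
```

View pics/w1.png

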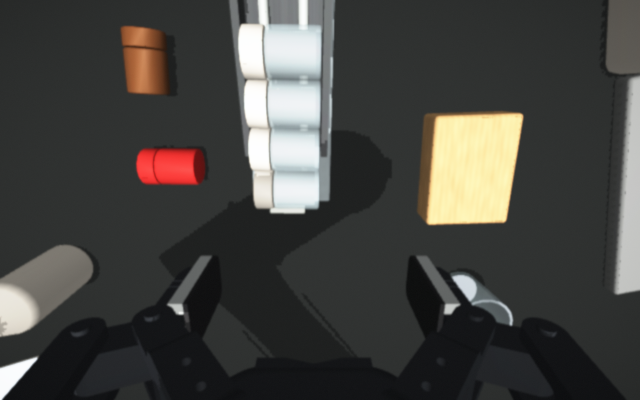

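The wrist view shows vial1 at (286,190) with its cap to the left, the stop lip at (287,210), and the line running up to (280,50). I'll fit the line's pose by silhouette.

```bash
cat >> h.py <<'E'
from scipy.optimize import minimize
def cyl(p,yaw):
    a=np.linspace(0,2*np.pi,40);u=np.array([np.cos(yaw),np.sin(yaw),0]);v=np.array([-u[1],u[0],0])
    return [np.array(p)+20*np.cos(b)*u+20*np.sin(b)*np.array([0,0,1])+e*v for b in a for e in(-30,30)]
def render(c,cyls,S=4):
    m=np.zeros((400,640),np.uint8)
    for P in cyls:
        q=np.array([proj(c,X) for X in P],np.float32)
        cv2.fillConvexPoly(m,np.round(cv2.convexHull(q)*16).astype(np.int32),255,cv2.LINE_AA,4)
    return m/255.
def line(x0,y0,yaw,n,z0=75):
    s=np.radians(12);u=np.array([np.cos(yaw)*np.cos(s),np.sin(yaw)*np.cos(s),np.sin(s)])
    return [cyl(np.array([x0,y0,z0])+40*i*u,yaw) for i in range(n)]
E
python3 - <<'E'
from h import *
a=np.load("c1.npy");c=(a[:,:3],a[:,3:6],a[:,6])
im=cv2.imread("pics/w1.png").astype(int)
g=(im.min(2)>110).astype(float);g[:30]=0;g[206:]=0;g[:,:230]=0;g[:,332:]=0
def f(p):
    m=render(c,line(*p,4));m[:30]=0;m[206:]=0;return np.abs(m-g).sum()
p0=back(c,(286,190),90);best=None
for dx in(-8,0,8):
    r=minimize(f,[p0[0]+dx,p0[1],-.03],method="Nelder-Mead",options=dict(initial_simplex=np.array([[p0[0]+dx,p0[1],-.03],[p0[0]+dx+6,p0[1],-.03],[p0[0]+dx,p0[1]+6,-.03],[p0[0]+dx,p0[1],.03]]),maxiter=150))
    print(r.x.round(4),r.fun,g.sum())
    if best is None or r.fun<best.fun:best=r
m=render(c,line(*best.x,4));o=im.astype(np.uint8);e=cv2.Canny((m*255).astype(np.uint8),50,150);o[e>0]=(0,0,255)
cv2.imwrite("pics/o1.png",np.hstack([cv2.resize(o[0:230,220:340],None,fx=2.5,fy=2.5),cv2.resize(g[0:230,220:340,None].repeat(3,2)*255,None,fx=2.5,fy=2.5).astype(np.uint8)]))
E
```

```text
[ 6.097211e+02  2.008103e+02 -1.600000e-02] 1799.2196078431373 14980.0
[ 6.093834e+02  2.008276e+02 -1.740000e-02] 1798.6549019607844 14980.0
[ 6.096900e+02  2.009235e+02 -1.670000e-02] 1799.6313725490195 14980.0
```

View pics/o1.png

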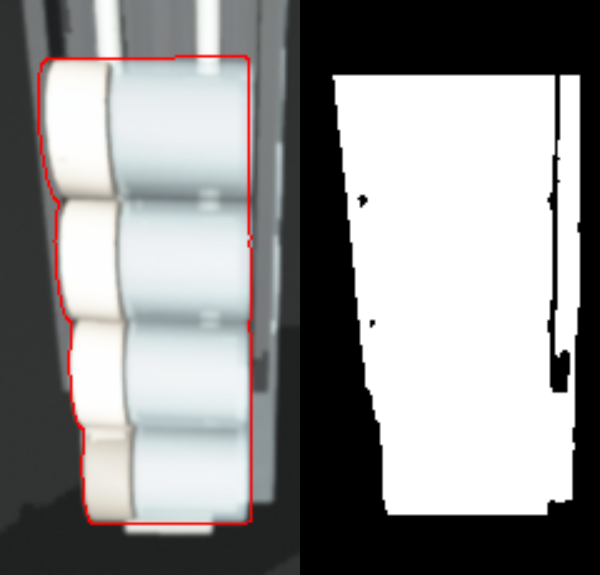

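```bash
python3 -m jog '[[0,0,0.09,-0.17,0.47,-0.3,1],[0,0,0,0,0,-0.6,1],[0,0,0,0,0,-0.6,1],[0,0,0,0,0,-0.6,1],[0,0,0,0,0,-0.6,1],[0,0,0,0,0,-0.6,1],[0,0,0,0,0,-0.3,1],[0,0,0,0,0,0,1]]' 40; python3 -m jog '[[0,0,0,0,0,0,1]]'
```

```text
time: 3.3
eef_pos: [606.3, 204.1, 48.8]
tcp_rot: [3.139, -0.019, -0.006]
wrist_force: [0.2, 0.7, -0.2]
grip_width: 0.996
grip_force: 0.0
time: 3.4
eef_pos: [608.2, 204.7, 51.8]
tcp_rot: [3.141, -0.019, 0.001]
wrist_force: [0.5, 0.5, 0.4]
grip_width: 1.0
grip_force: 0.0
```

```bash
python3 -m jog '[[0,0,-0.04,0.02,-0.08,-0.02,1],[0,0,0,0,0,0,0.3],[0,0,0,0,0,0,0.3],[0,0,0,0,0,0,-1],[0,0,0,0,0,0,-1],[0,0,0,0,0,0,-1],[0,0,0,0,0,0,-1],[0,0,0,0,0,0,-1]]' 40
```

```text
time: 4.2
eef_pos: [609.9, 200.2, 51.6]
tcp_rot: [-3.14, 0.03, -0.003]
wrist_force: [-0.2, 0.9, 5.0]
grip_width: 0.695
grip_force: 42.2
```

```bash
python3 -m jog '[[0,0,0,0,0,0,-1],[0,0,0,0,0,0,-1]]'
```

```text
time: 4.4
eef_pos: [609.9, 200.2, 51.6]
tcp_rot: [-3.141, 0.03, -0.003]
wrist_force: [-1.5, 0.4, 6.5]
grip_width: 0.697
grip_force: 42.2
```

```bash
python3 -m jog '[[0,0,0,0,0,0.3,-1],[0,0,0,0,0,0.7,-1],[0,0,0,0,0,0.8,-1],[0,0,0,0,0,0.8,-1],[0,0,0,0,-0.2,0.6,-1],[0,0,0,0,-0.5,0.4,-1],[0,0,0,-0.1,-0.8,0,-1],[0,0,0,-0.1,-0.8,0,-1]]'; python3 -m jog '[[0,0,0,-0.1,-0.8,0,-1],[0,0,0,-0.1,-0.8,0,-1],[0,0,0,-0.1,-0.8,0,-1],[0,0,0,-0.1,-0.8,0,-1],[0,0,0,0,-0.8,0,-1],[0,0,0,0,-0.8,0,-1],[0,0,0,0,-0.5,0,-1],[0,0,0,0,0,0,-1]]'
python3 - <<'E'
from h import *
s=get_state();R=Ro.from_rotvec(s["tcp_rot"]).as_matrix();print(s["time"],s["eef_pos"].round(1),"yaw",np.arctan2(R[1,0],R[0,0]).round(4),R[:,2].round(4))
c=cam("wrist");np.save("c2.npy",np.hstack([c[0],c[1],c[2][:,None]]))
cv2.imwrite("pics/w2.png",snapshot("wrist")[:,:,::-1])
for d in search_frame("top","vial2_mid"): print(d["point"],d["confidence"])
E
```

```text
time: 5.2
eef_pos: [598.9, 84.0, 230.9]
tcp_rot: [-3.141, 0.029, -0.001]
wrist_force: [0.9, -0.3, -1.5]
grip_width: 0.698
grip_force: 44.5
time: 6.0
eef_pos: [578.3, -183.2, 229.7]
tcp_rot: [3.141, -0.036, -0.002]
wrist_force: [-1.3, 1.2, -1.3]
grip_width: 0.699
grip_force: 44.5
6.0 [ 578.3 -183.2  229.7] yaw -0.0228 [-1.3e-03 -1.0e-04 -1.0e+00]
[644.2, 202.4, 96.7] 0.76
[727.6, 341.2, 35.2] 0.74
[615.6, 332.5, 34.9] 0.5
```

View pics/w2.png

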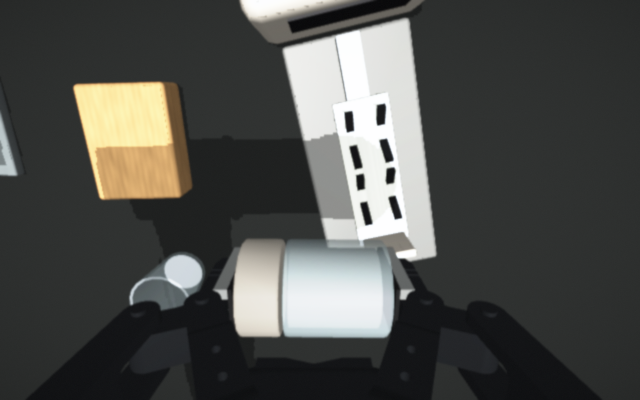

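The wrist view shows the sled plate with top corners at about (333,104) and (387,93). The black supports sit at (349,121),(381,114),(356,157),(386,150) for the far cradle and (361,182),(390,175),(366,213),(395,207) for the near one. The tab is at (388,243), and vial1 is held.

Run:
```python
from h import *
a=np.load("c2.npy");c=(a[:,:3],a[:,3:6],a[:,6])
im=cv2.imread("pics/w2.png").astype(int)
roi=np.zeros((400,640),np.uint8);cv2.fillConvexPoly(roi,np.array([[336,106],[386,96],[408,228],[360,236]]),1)
b=((im.max(2)<70)&(roi>0)).astype(np.uint8)
n,l,st,ce=cv2.connectedComponentsWithStats(b)
B=[]
for i in range(1,n):
    if st[i,4]>40:
        B.append(back(c,ce[i],66));print(ce[i].round(1),st[i].tolist(),B[-1].round(1))
# plate edges z=50: white vs. surroundings, rows 110..225
g=im.min(2)
L=[];Rr=[]
for r in range(112,222,4):
    row=g[r];xl=int(340+(r-106)*.18)
    gr=np.diff(row.astype(float))
    k=np.argmax(gr[xl-18:xl+8])+xl-18
    xr=int(388+(r-96)*.17)
    j=np.argmin(gr[xr-8:xr+14])+xr-8
    L.append(back(c,(k+1,r),50)[:2]);Rr.append(back(c,(j+1,r),50)[:2])
for P in(np.array(L),np.array(Rr)):
    vx,vy,x0,y0=cv2.fitLine(P.astype(np.float32),cv2.DIST_HUBER,0,.01,.01).ravel()
    print("edge yaw",np.arctan2(vy,vx)if vx>0 else np.arctan2(-vy,-vx),"y at x=650",y0+(650-x0)*vy/vx)
print("foot corners",[back(c,p,20).round(1).tolist() for p in((283,47),(410,18),(436,256))])
print("tab",back(c,(387,243),94).round(1))
```

```text
[380.5 114.1] [377, 105, 8, 20, 142] [ 636.  -247.2   66. ]
[348.8 121. ] [345, 112, 8, 20, 125] [ 630.4 -218.    66. ]
[386.  150.4] [380, 140, 13, 22, 151] [ 602.1 -253.9   66. ]
[355.5 156.8] [350, 146, 12, 22, 146] [ 596.5 -224.8   66. ]
[390.1 175.1] [386, 168, 9, 15, 103] [ 577.5 -259.1   66. ]
[360.1 181.5] [357, 175, 7, 14, 90] [ 571.7 -229.8   66. ]
[394.7 207.1] [389, 197, 12, 21, 136] [ 544.  -265.4   66. ]
[365.7 213. ] [361, 203, 11, 22, 131] [ 538.2 -236.3   66. ]
edge yaw 0.19963321 y at x=650 -202.76036
edge yaw 0.19680363 y at x=650 -257.64078
foot corners [[700.4, -156.2, 20.0], [723.4, -281.6, 20.0], [462.0, -331.6, 20.0]]
tab [ 518.  -252.8   94. ]
```

```bash
python3 -m jog '[[0,0,0.3,0.16,-0.21,0,-1],[0,0,0.3,0.16,-0.21,0,-1],[0,0,0.3,0.16,-0.21,-0.4,-1],[0,0,0.3,0.16,-0.21,-0.6,-1],[0,0,0.27,0.12,-0.2,-0.6,-1],[0,0,0,0,0,-0.6,-1],[0,0,0,0,0,0,-1],[0,0,0,0,0,0,-1]]'
cat > st.py <<'E'
from h import *
s=get_state();R=Ro.from_rotvec(s["tcp_rot"]).as_matrix();print(s["time"],s["eef_pos"].round(1),"yaw",np.arctan2(R[1,0],R[0,0]).round(4),R[:,2].round(4),s["wrist_force"].round(1))
E
python3 st.py
```

```text
time: 6.9
eef_pos: [617.3, -231.5, 120.6]
tcp_rot: [3.125, 0.317, -0.002]
wrist_force: [0.6, 0.8, -0.1]
grip_width: 0.695
grip_force: 44.4
6.9 [ 617.3 -231.5  120.6] yaw 0.2024 [-1.e-03 -3.e-04 -1.e+00] [ 0.6  0.8 -0.1]
```

```bash
python3 -m jog '[[0,0,-0.03,-0.02,-0.1,-0.3,-1],[0,0,0,0,0,-0.4,-1],[0,0,0,0,0,-0.4,-1],[0,0,0,0,0,-0.1,-1],[0,0,0,0,0,0,-1]]'
python3 st.py
```

```text
time: 7.4
eef_pos: [616.2, -237.2, 60.5]
tcp_rot: [3.126, 0.309, -0.0]
wrist_force: [-0.1, 0.0, -0.8]
grip_width: 0.697
grip_force: 44.4
7.4 [ 616.2 -237.2   60.5] yaw 0.1969 [-1.e-04 -1.e-04 -1.e+00] [-0.1  0.  -0.8]
```

```bash
python3 -m jog '[[0,0,0,0,0.01,-0.05,-1],[0,0,0,0,0,-0.03,-1],[0,0,0,0,0,-0.02,-1],[0,0,0,0,0,0,-1]]'
python3 st.py
```

```text
time: 7.8
eef_pos: [616.4, -236.8, 55.7]
tcp_rot: [3.126, 0.309, 0.001]
wrist_force: [0.2, -0.5, 0.0]
grip_width: 0.699
grip_force: 44.4
7.8 [ 616.4 -236.8   55.7] yaw 0.1968 [ 6.e-04 -1.e-04 -1.e+00] [ 0.2 -0.5  0. ]
```

```bash
python3 -m jog '[[0,0,0,0,0,-0.02,-1],[0,0,0,0,0,-0.01,-1],[0,0,0,0,0,0,-1]]'
python3 st.py
```

```text
time: 8.1
eef_pos: [616.5, -236.8, 55.0]
tcp_rot: [3.126, 0.309, 0.001]
wrist_force: [-2.3, 1.0, 6.2]
grip_width: 0.701
grip_force: 45.4
8.1 [ 616.5 -236.8   55. ] yaw 0.1972 [ 9.e-04 -4.e-04 -1.e+00] [-2.3  1.   6.2]
```

```bash
python3 -m jog '[[0,0,0,0,0,0,0.6],[0,0,0,0,0,0,0.8],[0,0,0,0,0,0,1],[0,0,0,0,0,0,1],[0,0,0,0,0,0.2,1],[0,0,0,0,0,0.8,1],[0,0,0,0,0,0.9,1],[0,0,0,0,0,0.9,1]]'; python3 -m jog '[[0,0,0,-0.6,0.2,0.6,1],[0,0,0,-0.6,0.2,0,1],[0,0,0,0,0,0,1]]'
python3 - <<'E'
from h import *
s=get_state();R=Ro.from_rotvec(s["tcp_rot"]).as_matrix();print(s["time"],s["eef_pos"].round(1),"yaw",np.arctan2(R[1,0],R[0,0]).round(4))
c=cam("wrist");np.save("c3.npy",np.hstack([c[0],c[1],c[2][:,None]]))
cv2.imwrite("pics/w3.png",snapshot("wrist")[:,:,::-1])
o=cv2.imread("pics/w3.png");e=cv2.Canny((render(c,[cyl((616.1,-236.3,78),.197)])*255).astype(np.uint8),50,150)
o2=o.copy();o2[e>0]=(0,0,255);cv2.imwrite("pics/o3.png",np.hstack([cv2.resize(o[40:320,250:390],None,fx=2,fy=2),cv2.resize(o2[40:320,250:390],None,fx=2,fy=2)]))
E
```

```text
time: 8.9
eef_pos: [615.9, -236.8, 196.0]
tcp_rot: [3.126, 0.309, -0.001]
wrist_force: [1.9, -1.3, 0.3]
grip_width: 0.998
grip_force: 0.0
time: 9.2
eef_pos: [553.9, -216.0, 226.6]
tcp_rot: [-3.126, -0.308, -0.005]
wrist_force: [0.8, 0.1, -0.5]
grip_width: 0.999
grip_force: 0.0
9.2 [ 553.9 -216.   226.6] yaw 0.1967
```

View pics/o3.png

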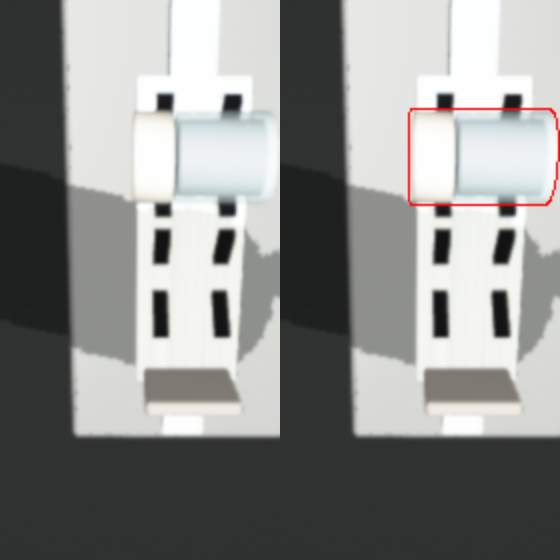

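Vial1 sits at crop (205,157) over the plate. In mm its centre is 33.6 against 33.8 for the plate centreline, so it is centred and square. Next is vial2.

```bash
python3 -m jog '[[0,0,-0.13,0.1,0.4,0,1],[0,0,-0.13,0.1,0.8,0,1],[0,0,-0.13,0.1,0.8,0,1],[0,0,-0.13,0.1,0.8,0,1],[0,0,-0.13,0.1,0.8,0,1],[0,0,-0.13,0.1,0.8,0,1],[0,0,-0.13,0.1,0.8,0,1],[0,0,-0.13,0.1,0.8,0,1]]'; python3 -m jog '[[0,0,-0.13,0.1,0.8,0,1],[0,0,-0.13,0.1,0.8,0,1],[0,0,-0.1,0.1,0.5,0,1],[0,0,0,0,0,0,1],[0,0,0,0,0,0,1]]'
python3 - <<'E'
from h import *
exec(open("st.py").read())
c=cam("wrist");cv2.imwrite("pics/w4.png",snapshot("wrist")[:,:,::-1])
im=cv2.imread("pics/w4.png").astype(int)
o=im.astype(np.uint8)
for d in masks_of("wrist","vial2_mid"): print(d["confidence"],cv2.minAreaRect(cv2.findNonZero(d["pixels"].astype(np.uint8))))
e=cv2.Canny((render(c,line(609.5,200.4,-.017,3))*255).astype(np.uint8),50,150)
o[e>0]=(0,0,255);cv2.imwrite("pics/o4.png",cv2.resize(o[20:300,200:400],None,fx=2,fy=2))
E
```

```text
time: 10.05
eef_pos: [596.8, 85.0, 223.7]
tcp_rot: [3.141, 0.063, -0.0]
wrist_force: [1.2, -1.3, 0.1]
grip_width: 0.998
grip_force: 0.0
time: 10.55
eef_pos: [611.4, 188.8, 223.1]
tcp_rot: [3.141, -0.019, -0.002]
wrist_force: [0.4, -0.6, -0.4]
grip_width: 1.001
grip_force: 0.0
10.55 [611.4 188.8 223.1] yaw -0.012 [-1.1e-03 -8.0e-04 -1.0e+00] [ 0.4 -0.6 -0.4]
0.92 ((154.0, 48.0), (72.0, 48.0), 90.0)
0.91 ((177.50088500976562, 158.4634246826172), (69.15016174316406, 36.3062744140625), 1.3971810340881348)
0.72 ((299.4915466308594, 183.30532836914062), (67.58504486083984, 39.845741271972656), 1.5911403894424438)
0.22 ((300.0, 142.0), (46.0, 74.0), 90.0)
```

View pics/o4.png

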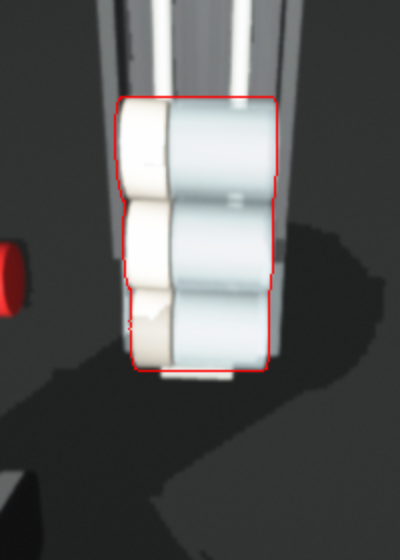

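Three vials are rolled down onto the predicted outline, with vial2 at the stop at crop (200,330). Descending.

```bash
python3 -m jog '[[0,0,-0.04,-0.03,0.23,-0.3,1],[0,0,0,0,0,-0.6,1],[0,0,0,0,0,-0.6,1],[0,0,0,0,0,-0.6,1],[0,0,0,0,0,-0.6,1],[0,0,0,0,0,-0.5,1],[0,0,0,0,0,-0.2,1],[0,0,0,0,0,0,1]]' 40; python3 -m jog '[[0,0,0,0,0,0,1]]'; python3 st.py
```

```text
time: 11.45
eef_pos: [608.8, 198.8, 52.1]
tcp_rot: [3.14, -0.032, -0.004]
wrist_force: [-0.3, 0.8, 0.0]
grip_width: 0.997
grip_force: 0.0
time: 11.55
eef_pos: [610.3, 199.8, 54.7]
tcp_rot: [-3.141, 0.03, -0.002]
wrist_force: [-0.1, -0.4, 1.4]
grip_width: 0.997
grip_force: 0.0
11.55 [610.3 199.8  54.7] yaw -0.0193 [ 1.1e-03  3.0e-04 -1.0e+00] [-0.1 -0.4  1.4]
```

```bash
python3 -m jog '[[0,0,0,-0.01,0.01,-0.06,1],[0,0,0,0,0,0,0.3],[0,0,0,0,0,0,0.3],[0,0,0,0,0,0,-1],[0,0,0,0,0,0,-1],[0,0,0,0,0,0,-1],[0,0,0,0,0,0,-1],[0,0,0,0,0,0,-1]]' 40;python3 -m jog '[[0,0,0,0,0,0,-1]]'
```

```text
time: 12.35
eef_pos: [609.6, 200.4, 51.7]
tcp_rot: [-3.141, 0.03, -0.002]
wrist_force: [-1.5, -0.2, 6.0]
grip_width: 0.701
grip_force: 42.1
time: 12.45
eef_pos: [609.6, 200.4, 51.7]
tcp_rot: [-3.141, 0.03, -0.002]
wrist_force: [-1.8, -0.3, 5.8]
grip_width: 0.695
grip_force: 42.1
```

```bash
python3 -m jog '[[0,0,0,0,0,0.3,-1],[0,0,0,0,0,0.7,-1],[0,0,0,0,0,0.8,-1],[0,0,0,0,0,0.8,-1],[0,0,0,0,-0.2,0.5,-1],[0,0,0.1,-0.05,-0.5,0,-1],[0,0,0.1,-0.1,-0.8,0,-1],[0,0,0.1,-0.1,-0.8,0,-1]]'; python3 -m jog '[[0,0,0.12,-0.1,-0.8,0,-1],[0,0,0.12,-0.1,-0.8,0,-1],[0,0,0.12,-0.1,-0.8,0,-1],[0,0,0.12,-0.1,-0.8,0,-1],[0,0,0.12,-0.1,-0.8,0,-1],[0,0,0.12,-0.1,-0.8,0,-1],[0,0,0.12,-0.1,-0.8,0,-1],[0,0,0.12,-0.1,-0.8,0,-1]]';python3 -m jog '[[0,0,0.12,-0.05,-0.6,0,-1],[0,0,0.1,0,-0.3,-0.3,-1],[0,0,0,0,0,-0.6,-1],[0,0,0,0,0,-0.5,-1],[0,0,0,0,0,0,-1],[0,0,0,0,0,0,-1]]'; python3 st.py
python3 - <<'E'
from h import *
a=np.load("c3.npy");c=(a[:,:3],a[:,3:6],a[:,6])
q=np.array([back(c,p,66) for p in((331,163),(362,163),(330.5,197),(360.5,197))]);print(q.round(1).tolist(),q.mean(0).round(1))
E
```

```text
time: 13.25
eef_pos: [596.2, 84.6, 205.7]
tcp_rot: [-3.141, -0.043, 0.0]
wrist_force: [-0.2, -1.1, -0.7]
grip_width: 0.699
grip_force: 44.1
time: 14.05
eef_pos: [556.2, -236.2, 205.7]
tcp_rot: [-3.13, -0.267, -0.0]
wrist_force: [0.8, -0.4, -0.7]
grip_width: 0.699
grip_force: 44.2
time: 14.65
eef_pos: [554.2, -279.9, 136.0]
tcp_rot: [3.125, 0.318, -0.002]
wrist_force: [0.4, 0.2, -0.2]
grip_width: 0.699
grip_force: 44.1
14.65 [ 554.2 -279.9  136. ] yaw 0.203 [-1.e-03 -2.e-04 -1.e+00] [ 0.4  0.2 -0.2]
[[571.4, -230.4, 66.0], [577.2, -259.6, 66.0], [537.7, -237.2, 66.0], [543.5, -266.4, 66.0]] [ 557.4 -248.4   66. ]
```

```bash
python3 -m jog '[[0,0,-0.04,0.065,0.63,0,-1],[0,0,0,0,0,0,-1],[0,0,0,0,0,-0.5,-1],[0,0,0,0,0,-0.5,-1],[0,0,0,0,0,-0.4,-1],[0,0,0,0,0,-0.1,-1],[0,0,0,0,0,0,-1],[0,0,0,0,0,0,-1]]'; python3 st.py
```

```text
time: 15.45
eef_pos: [558.6, -248.5, 62.5]
tcp_rot: [3.125, 0.309, 0.003]
wrist_force: [-0.5, 0.0, -0.7]
grip_width: 0.698
grip_force: 44.1
15.45 [ 558.6 -248.5   62.5] yaw 0.1973 [ 2.3e-03 -7.0e-04 -1.0e+00] [-0.5  0.  -0.7]
```

```bash
python3 -m jog '[[0,0,0,-0.02,0,-0.06,-1],[0,0,0,0,0,-0.05,-1],[0,0,0,0,0,-0.02,-1],[0,0,0,0,0,-0.02,-1],[0,0,0,0,0,0,-1]]'; python3 st.py
```

```text
time: 15.95
eef_pos: [557.4, -248.4, 55.2]
tcp_rot: [3.125, 0.31, 0.003]
wrist_force: [-2.9, 3.3, 11.5]
grip_width: 0.697
grip_force: 45.2
15.95 [ 557.4 -248.4   55.2] yaw 0.1977 [ 2.1e-03 -8.0e-04 -1.0e+00] [-2.9  3.3 11.5]
```

```bash
python3 -m jog '[[0,0,0,0,0,0,0.6],[0,0,0,0,0,0,0.8],[0,0,0,0,0,0,1],[0,0,0,0,0,0,1],[0,0,0,0,0,0.2,1],[0,0,0,0,0,0.8,1],[0,0,0,0,0,0.9,1],[0,0,0,0,0,0.6,1]]'; python3 -m jog '[[0,0,0,-0.6,-0.12,0,-1],[0,0,0,-0.7,-0.14,0,-1],[0,0,0,-0.6,-0.12,0,-1],[0,0,0,0,0,0,-1],[0,0,0,0,0,0,-1],[0,0,0,0,0,0,-1]]'
python3 - <<'E'
from h import *
exec(open("st.py").read())
c=cam("wrist");cv2.imwrite("pics/w5.png",snapshot("wrist")[:,:,::-1])
o=cv2.imread("pics/w5.png")
for X in((616.1,-236.5,78),(557.4,-248.3,78)):
  e=cv2.Canny((render(c,[cyl(X,.197)])*255).astype(np.uint8),50,150);o[e>0]=(0,0,255)
print("tab px",proj(c,(503.5,-259.1,94)))
cv2.imwrite("pics/o5.png",cv2.resize(o[0:300,200:440],None,fx=2,fy=2))
E
```

```text
time: 16.75
eef_pos: [557.3, -248.7, 182.2]
tcp_rot: [3.125, 0.309, 0.005]
wrist_force: [0.7, 0.3, -0.2]
grip_width: 1.002
grip_force: 0.0
time: 17.35
eef_pos: [462.2, -267.3, 178.9]
tcp_rot: [3.126, 0.309, 0.002]
wrist_force: [0.3, 0.6, 0.4]
grip_width: 0.004
grip_force: 0.0
17.35 [ 462.2 -267.3  178.9] yaw 0.1969 [ 1.e-03 -3.e-04 -1.e+00] [0.3 0.6 0.4]
tab px [312.58764643 146.2153429 ]
```

View pics/o5.png

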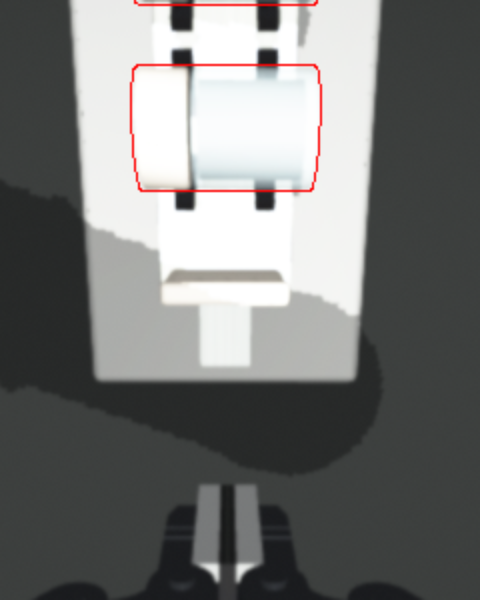

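Vial2 sits at crop (225,127), centred over the plate (156-296). The tab is at (225,290), and the shut fingers are on line behind it. Lowering and pushing.

```bash
python3 -m jog '[[0,0,0,0,0,-0.5,-1],[0,0,0,0,0,-0.7,-1],[0,0,0,0,0,-0.6,-1],[0,0,0,0,0,-0.34,-1],[0,0,0,0.2,0.04,0,-1],[0,0,0,0.2,0.04,0,-1],[0,0,0,0,0,0,-1]]'; python3 st.py
```

```text
time: 18.1
eef_pos: [484.6, -263.3, 72.5]
tcp_rot: [3.125, 0.311, 0.004]
wrist_force: [-0.4, 0.4, 0.6]
grip_width: 0.001
grip_force: 0.0
18.1 [ 484.6 -263.3   72.5] yaw 0.1982 [ 0.0026 -0.001  -1.    ] [-0.4  0.4  0.6]
```

```bash
python3 -m jog '[[0,0,0,0.05,0.01,0,-1],[0,0,0,0.05,0.01,0,-1],[0,0,0,0.06,0.012,0,-1],[0,0,0,0.07,0.014,0,-1],[0,0,0,0.08,0.016,0,-1],[0,0,0,0.08,0.016,0,-1],[0,0,0,0.08,0.016,0,-1],[0,0,0,0.08,0.016,0,-1]]';python3 -m jog '[[0,0,0,0.08,0.016,0,-1],[0,0,0,0.08,0.016,0,-1],[0,0,0,0.08,0.016,0,-1],[0,0,0,0.08,0.016,0,-1],[0,0,0,0.07,0.014,0,-1],[0,0,0,0.06,0.012,0,-1],[0,0,0,0.05,0.01,0,-1],[0,0,0,0.05,0.01,0,-1]]'; python3 st.py
```

```text
time: 18.9
eef_pos: [509.2, -257.7, 71.3]
tcp_rot: [-3.126, -0.308, 0.0]
wrist_force: [-2.8, -0.2, 1.8]
grip_width: 0.001
grip_force: 1.7
time: 19.7
eef_pos: [536.6, -252.2, 71.3]
tcp_rot: [3.126, 0.308, -0.0]
wrist_force: [-2.9, -1.1, 1.6]
grip_width: 0.006
grip_force: 1.6
19.7 [ 536.6 -252.2   71.3] yaw 0.1967 [-1.e-04 -0.e+00 -1.e+00] [-2.9 -1.1  1.6]
```

```bash
python3 -m jog '[[0,0,0,0.05,0.01,0,-1],[0,0,0,0.05,0.01,0,-1],[0,0,0,0.05,0.01,0,-1],[0,0,0,0.05,0.01,0,-1],[0,0,0,0.05,0.01,0,-1],[0,0,0,0.05,0.01,0,-1]]'; python3 -m jog '[[0,0,0,0.04,0.008,0,-1],[0,0,0,0.04,0.008,0,-1],[0,0,0,0.04,0.008,0,-1],[0,0,0,0,0,0,-1]]'
```

```text
time: 20.3
eef_pos: [551.5, -249.3, 71.3]
tcp_rot: [3.126, 0.309, -0.001]
wrist_force: [-9.9, -3.8, 4.6]
grip_width: -0.0
grip_force: 6.5
time: 20.7
eef_pos: [551.4, -249.1, 71.2]
tcp_rot: [-3.126, -0.307, 0.017]
wrist_force: [-21.7, -7.1, 15.5]
grip_width: 0.001
grip_force: 11.1
```

The force rose to about 22 N with no further travel, so the sled is against its end stop. Backing off and checking.

```bash
python3 -m jog '[[0,0,0,-0.2,-0.04,0,-1],[0,0,0,-0.5,-0.1,0,-1],[0,0,0,-0.5,-0.1,0.2,-1],[0,0,0,-0.4,-0.08,0.7,-1],[0,0,0,0,0,0.8,-1],[0,0,0,0,0,0.8,-1],[0,0,0,0,0,0.3,-1],[0,0,0,0,0,0,-1]]'
python3 - <<'E'
from h import *
exec(open("st.py").read())
c=cam("wrist");w=snapshot("wrist")[:,:,::-1];t=snapshot("top")[:,:,::-1]
cv2.imwrite("pics/w6.png",w)
cv2.imwrite("pics/o6.png",np.hstack([cv2.resize(w[0:240,180:460],(420,360)),cv2.resize(t[110:290,240:430],(380,360))]))
E
```

```text
time: 21.5
eef_pos: [480.0, -264.1, 214.7]
tcp_rot: [3.124, 0.309, 0.012]
wrist_force: [-0.2, -0.8, -1.0]
grip_width: -0.005
grip_force: 0.0
21.5 [ 480.  -264.1  214.7] yaw 0.1974 [ 0.0078 -0.0012 -1.    ] [-0.2 -0.8 -1. ]
```

View pics/o6.png

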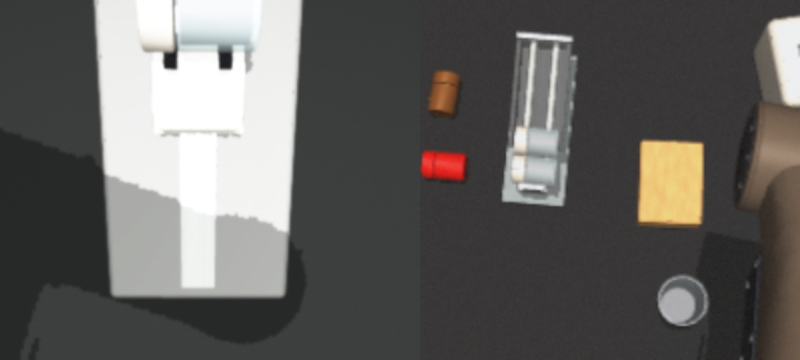

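Viewed: vial2 on the sled at (200,25), square and centred over the plate. On the track, vial3 is at the stop (533,168) with vial4 behind it. As a last check, I'll get both loaded vials numerically.

```bash
python3 -m jog '[[0,0,0,0.7,0.14,0.3,-1],[0,0,0,0.7,0.14,0,-1],[0,0,0,0.6,0.12,0,-1],[0,0,0,0,0,0,-1],[0,0,0,0,0,0,-1]]'
python3 - <<'E'
from h import *
exec(open("st.py").read())
c=cam("wrist");im=snapshot("wrist");cv2.imwrite("pics/w7.png",im[:,:,::-1])
n=np.array([618.9,-236]);u=np.array([.9805,.1967])
for X in(n,n+60*u):
    m=render(c,[cyl((*X,78),.197)]);y,x=np.where(m>.5);print("pred",x.mean().round(1),y.mean().round(1),x.min(),x.max(),y.min(),y.max())
for d in masks_of("wrist","vial1_mid"):
    y,x=np.where(d["pixels"]);print(round(d["confidence"],2),x.mean().round(1),y.mean().round(1),x.min(),x.max(),y.min(),y.max())
print([(d["point"],d["confidence"]) for d in search_frame("wrist","sled_tab")])
E
```

```text
time: 22.1
eef_pos: [577.4, -243.4, 223.9]
tcp_rot: [-3.125, -0.309, 0.005]
wrist_force: [0.4, -0.0, 1.4]
grip_width: -0.003
grip_force: 0.0
22.1 [ 577.4 -243.4  223.9] yaw 0.1973 [-3.3e-03  8.0e-04 -1.0e+00] [ 0.4 -0.   1.4]
pred 314.0 133.9 278 351 111 157
pred 314.0 60.7 275 353 34 87
0.58 315.5 59.0 277 354 33 86
[([594.7, -234.5, 52.9], 0.81)]
```

```bash
python3 -c "
from bench import *
print(finish_job())"
```

```text
the job is handed in; nothing more can be done
None
```

I handed the job in at about 22 s of the 67 s allowed. Vial1 is in the far cradle and vial2 in the near one, both centred as far as the pictures show. The sled was pushed about 62 mm until it stopped hard at about 22 N, which I took as home. Vial3 is against the stop with vial4 behind it, and in the last top view the box, beaker and look-alikes were still in place (bottle not in that view). After the push, the last check matched vial1's predicted position to about 2 pixels; vial2 was missed by the network, so I judged it from the picture only.

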